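# Sweep the loose brass cones into the trough of the sorting tray

### The arm

A 7-joint arm with a two-finger parallel gripper is mounted at the origin on the work surface. World frame = base frame: x ahead of the robot, y to its left, z up, the work surface at z = 0. Lengths are in m, angles in rad, forces in N, time in s.
With the tool pointing down it reaches from about 0.425 to 0.95 m from the base axis. Payload 16.7 kg.
Tool frame: the origin (TCP) lies at the very end of the fingers, on their centre line; the grasp point (between the pads) lies 19 mm behind it; z points along the fingers, y is the direction in which the jaws open and shut (so a half turn about z gives the same grasp; the last joint's range is limited). The gripper opens to 94 mm and grips with 3 to 60 N. Pads are 16 mm wide; open, the fingers measure 119 mm over their backs; the gripper's body (75 mm by 177 mm) begins 78 mm behind the grasp point.
Start: joints at [-1.321, 0.426, 0.074, 1.606, -0.034, 1.111, -0.067], TCP at [0.262, 0.622, 0.179] pointing down, gripper open.
Joint ranges: [-2.85, 2.85], [-0.5, 2.14], [-1.23, 1.37], [0.21, 2.46], [-1.02, 4.16], [0.16, 2.05], [-2.73, 2.73]. Speed limits (rad/s): [1.89, 1.89, 2.39, 2.39, 3.01, 3.01, 3.01].

### API

Orientations are given as a unit quaternion [w, x, y, z].
In Python, from cell import sensors, eyes, workorder gives the robot as it stands.
- The arm moves only by the tool send_rows, never from a script. Its argument "deltas" is a list of rows, each a list of 7 numbers: the turn, a rotation vector about the tool's x, y, z in degrees, then the shift along the tool's x, y, z in mm, then the closure, from -1 (fully open) to 1 (shut), so that 0 is half open. In form: [[rx, ry, rz, tx, ty, tz, grip], ...]. A call has 1 to 20 rows; each row is the pose to reach, as a shift and turn from the pose measured when the call began, along the tool's axes at that moment; what a row does not reach only later rows make up. A row lasts 1/10 s, in which the tool goes at most 50 mm and 8.59 degrees, less where a joint would pass 70% of its speed; a pose out of reach is approached as far as the arm can. A call with a gripper value outside its range is refused whole. The fingers move at their own pace and stop on an object; the grip force is fixed at half the most. Time passes only in rows, so rows that repeat a pose let the fingers close. It gives the time, the measured TCP pose, the force and the opening at its end, in the units of the state.
- sensors.observe(): the state, without advancing time (a new reading comes with each control period).
- eyes.get_image(name): name is "side" or "top" or "wrist"; returns the picture (420x560x3 uint8, red, green, blue); there is no depth.
- eyes.camera_params(name): a dict with "intrinsics" (3x3 intrinsics, pixels), "D" ([k1, k2, p1, p2, k3] as OpenCV has them; the pictures are not rectified), "cam_to_world" (4x4, takes a point from camera to world coordinates); the wrist camera has in their place "mount" (4x4, takes a point from camera to tool coordinates, whose origin is the TCP and whose axes are the flange's). Camera axes: x right, y up, looking along -z (the intrinsics and any distortion apply to the point x, -y, -z); pixel columns grow to the right and rows downward; lengths in m; the calibration is good to about 2 mm. A picture is of the moment at which its call begins: read the wrist's pose just before it. camera_params takes no time and is no camera call.
- workorder.sign_off(): hands the job in, once; it reports no verdict.
The state is a dict: "time": time; "joint_positions": joint angles; "joint_vel": joint speeds; "joint_torque": joint torques, N m; "tool_pos": TCP position; "ee_rot": TCP orientation; "force": force on the tool from outside, world axes, zero at the start; "ft_torque": the same for the moment, N m; "opening": finger opening in m.
Only numpy, scipy, OpenCV 4.12 (cv2) and the standard library are available. Lean on these libraries where they do the work, as an engineer would, in place of code of your own. Each camera call takes 0.05 s, during which the arm holds its last target.

### The job

Clear the loose parts off the sorting tray: with your fingertips sweep the four brass cones across the white deck and over its open edge, so that all four end up lying in the trough. Slide them, don't pick any of them up, and sweep round the wooden mill that stands on the deck: leave it and the weight, pot and loupe beside the tray standing where they are.

Things in the scene. Friction and masses are not known exactly. Their poses are not given: they have to be found in the camera images.
- tray: fixed sorting tray with a flat white deck, 270 mm along its x by 250 along its y, top 36 mm above the bench. Origin at bench height below the deck's middle; z up. A grey rim, 6 mm wide and 4 mm above the deck, runs round three sides (both x ends and -y). The +y side is open and drops straight into the trough
- trough (a point): middle of the trough's black floor, 6 mm above the bench and 30 mm below the deck; axes as the tray's. Inside, the trough is 270 mm long (x) and 60 mm wide (y): from the deck's open edge 30 mm on its -y side to a 4 mm grey outer wall on its +y side. Outer wall and end walls stand 4 mm above the deck
- cone1_center (a point): a loose turned brass mill cone, about 50 g, standing on the deck on its flat base: the lower 12 mm is a plain cylinder 24 mm in diameter, above it tapers to a 6 mm tip 20 mm above its base. The point is on its axis, 10 mm above its base; z is its axis (up at the start)
- cone2_center (a point): a loose turned brass mill cone, about 50 g, standing on the deck on its flat base: the lower 12 mm is a plain cylinder 24 mm in diameter, above it tapers to a 6 mm tip 20 mm above its base. The point is on its axis, 10 mm above its base; z is its axis (up at the start)
- cone3_center (a point): a loose turned brass mill cone, about 50 g, standing on the deck on its flat base: the lower 12 mm is a plain cylinder 24 mm in diameter, above it tapers to a 6 mm tip 20 mm above its base. The point is on its axis, 10 mm above its base; z is its axis (up at the start)
- cone4_center (a point): a loose turned brass mill cone, about 50 g, standing on the deck on its flat base: the lower 12 mm is a plain cylinder 24 mm in diameter, above it tapers to a 6 mm tip 20 mm above its base. The point is on its axis, 10 mm above its base; z is its axis (up at the start)
- mill_center (a point): the half-built mill: a dark wooden ring 48 mm in diameter with an aluminium collar and a brass core on top, 42 mm tall, 110 g, standing loose on the deck among the cones; the point is on its axis 21 mm above its base; z up
- weight_center (a point): solid brass weight with a knob, 44 mm in diameter, 44 mm tall, standing on the bench beside the tray; the point is on its axis 22 mm above the bench; z up
- pot_center (a point): small white pot of wooden picks, 42 mm in diameter, the pot 45 mm and the picks up to 67 mm high, standing on the bench beside the tray; the point is on its axis 22 mm above the bench; z up
- loupe_center (a point): black eye loupe (waisted, 38 mm in diameter at the top), 35 mm tall, standing on the bench beside the tray; the point is on its axis 17 mm above the bench; z up

How it is judged:
By the outcome, as a careful person would: the job done as asked, in the order asked, and still so for the second after the job is handed in, with the robot touching nothing.
It also fails if it takes over 58 s, if anything falls off the work surface, if the arm or the gripper's body presses on something with over 40 N, if the wrist force passes 120 N, or if a joint passes its speed limit or range.

## Working session

There is one attempt and no reset: what is moved stays moved. The work goes in short steps, Python scripts to look and compute and a tool call to move; the robot and the scene stay as the last step left them, time stands still between calls to the robot, and variables do not carry over. Pictures are saved under pics/ and viewed, and the job is handed in when it is done.

Besides the shell and the picture viewer there is one more tool, called after "Request:" as name(argument=value, ...), one argument or row to a line, values as JSON. send_rows: Moves the arm, as the interface text tells. Its arguments: {"type":"object","properties":{"deltas":{"type":"array"}},"required":["deltas"]}

```bash
ls; mkdir -p pics
python3 - <<'E'
from cell import sensors, eyes
import cv2, numpy as np
np.set_printoptions(precision=4,suppress=True)
s=sensors.observe()
for k,v in s.items(): print(k,v)
for n in ["side","top","wrist"]:
    print(n,eyes.camera_params(n))
    im=eyes.get_image(n); cv2.imwrite(f"pics/{n}0.png",im[:,:,::-1])
E
```

```text
pics
time 0.0
joint_positions [-1.3216  0.4267  0.0739  1.6066 -0.0341  1.1108 -0.0671]
joint_vel [ 0.0005 -0.0006 -0.0021 -0.0006 -0.0004  0.0001 -0.0001]
joint_torque [  0.0011 -93.5821   3.6682 -45.4217  -0.0487   0.0198   0.0001]
tool_pos [0.262  0.6216 0.1788]
ee_rot [-0.0001  0.1981  0.9802 -0.0006]
force [ 0.464  -0.4303 -0.0674]
ft_torque [0.0293 0.0066 0.0858]
opening 0.09380313934267909
side {'intrinsics': array([[432.3333,   0.    , 284.1382],
       [  0.    , 432.3333, 207.5268],
       [  0.    ,   0.    ,   1.    ]]), 'D': array([-0.1082,  0.    ,  0.    ,  0.    ,  0.    ]), 'cam_to_world': array([[ 0.9846,  0.1034, -0.1409,  0.533 ],
       [-0.1745,  0.5362, -0.8259, -0.7122],
       [-0.0099,  0.8377,  0.546 ,  0.5213],
       [ 0.    ,  0.    ,  0.    ,  1.    ]])}
top {'intrinsics': array([[411.6651,   0.    , 280.1434],
       [  0.    , 411.6651, 213.2995],
       [  0.    ,   0.    ,   1.    ]]), 'D': array([0.016, 0.   , 0.   , 0.   , 0.   ]), 'cam_to_world': array([[-0.0102,  0.9876, -0.1568,  0.5192],
       [-0.9999, -0.0099,  0.0031, -0.0277],
       [ 0.0015,  0.1568,  0.9876,  0.7118],
       [ 0.    ,  0.    ,  0.    ,  1.    ]])}
wrist {'intrinsics': array([[356.2006,   0.    , 273.2934],
       [  0.    , 356.2006, 211.862 ],
       [  0.    ,   0.    ,   1.    ]]), 'D': array([-0.0313,  0.    ,  0.    ,  0.    ,  0.    ]), 'mount': array([[-0.0006,  0.9594,  0.282 ,  0.0819],
       [ 1.    ,  0.0006,  0.0003, -0.0005],
       [ 0.0001,  0.282 , -0.9594, -0.2057],
       [ 0.    ,  0.    ,  0.    ,  1.    ]])}
```

View pics/top0.png

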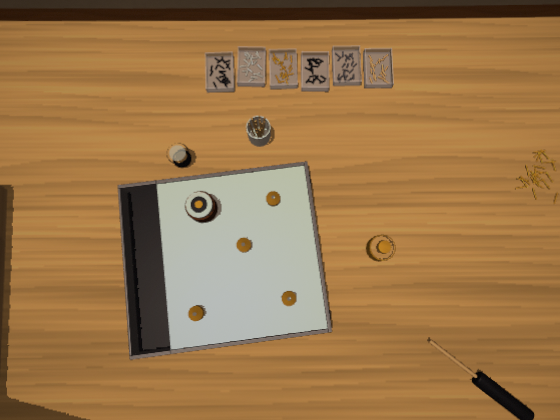

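View pics/side0.png

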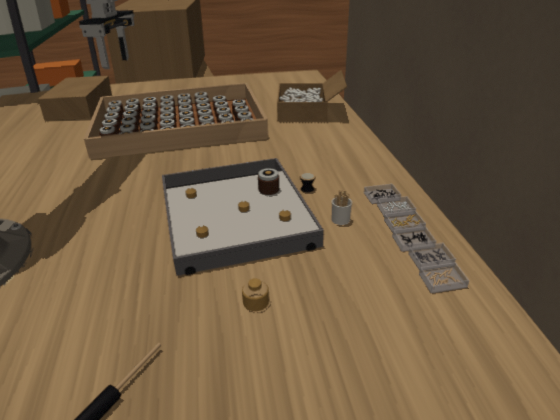

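Run:
```python
import cv2
im=cv2.imread("pics/top0.png")
cv2.imwrite("pics/topc.png",cv2.resize(im[110:310,220:420],(800,800),interpolation=cv2.INTER_CUBIC)[:600] if 0 else cv2.resize(im[115:315,180:440],(780,600),interpolation=cv2.INTER_CUBIC))
```

```text
(no output)
```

View pics/topc.png

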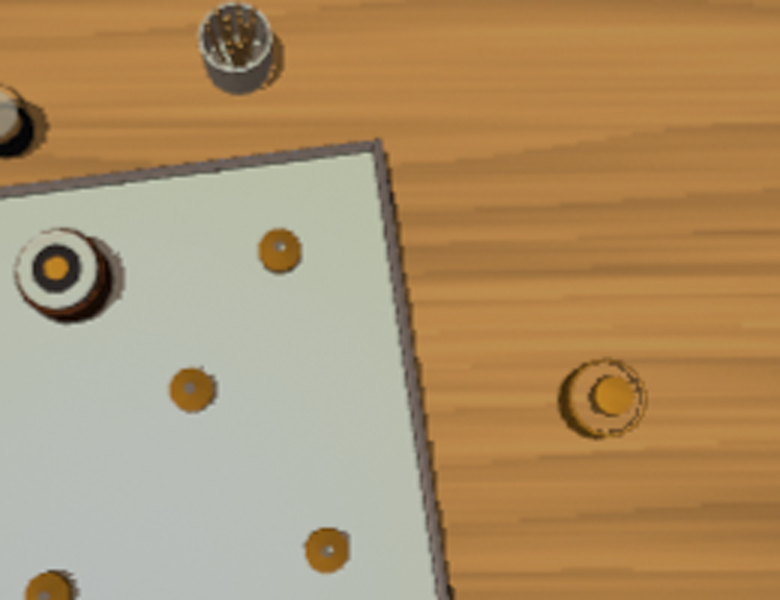

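```bash
cat > h.py <<'E'
import numpy as np, cv2
np.set_printoptions(precision=4,suppress=True)
def ray(p,uv):
    n=cv2.undistortPoints(np.array([[uv]],float),p['intrinsics'],p['D'])[0,0]
    T=p['cam_to_world']; return T[:3,3],T[:3,:3]@np.array([n[0],-n[1],-1])
def at(p,uv,z):
    o,d=ray(p,uv); return o+d*(z-o[2])/d[2]
def proj(p,X):
    T=p['cam_to_world']; c=(np.atleast_2d(X)-T[:3,3])@T[:3,:3]
    c=c*[1,-1,-1]
    return cv2.projectPoints(c,np.zeros(3),np.zeros(3),p['intrinsics'],p['D'])[0][:,0]
E
python3 - <<'E'
from h import *
from cell import eyes
p=eyes.camera_params("top"); ps=eyes.camera_params("side")
im=cv2.imread("pics/top0.png"); hsv=cv2.cvtColor(im,cv2.COLOR_BGR2HSV)
# white deck mask
w=((hsv[:,:,1]<60)&(hsv[:,:,2]>150)).astype('uint8')
n,l,st,c=cv2.connectedComponentsWithStats(w); i=1+np.argmax(st[1:,4]); 
cn=cv2.findContours((l==i).astype('uint8'),0,2)[0][0]
hull=cv2.convexHull(cn); quad=cv2.approxPolyDP(hull,6,True)[:,0]; print(quad)
q=np.array([at(p,u,.036)[:2] for u in quad.astype(float)]); print(q)
print([np.linalg.norm(q[k]-q[k-1]) for k in range(len(q))])
m=np.zeros_like(w); cv2.fillPoly(m,[quad.reshape(-1,1,2)],1)
br=((hsv[:,:,1]>130)&(hsv[:,:,2]>60)&(m>0)).astype('uint8')
n,l,st,c=cv2.connectedComponentsWithStats(br)
for k in range(1,n):
    if st[k,4]>20: print(st[k],c[k],at(p,c[k],.042))
for k,uv in (("TR",(307,163)),("BR",(331,330)),("TL",(119,186)),("BL",(131,356))): print(k,at(p,uv,.04))
print("mill top",at(p,(199,204.5),.078),"weight top",at(p,(384,247),.044),"pot rim",at(p,(258.5,128.5),.045),"loupe",at(p,(178,152),.035))
E
```

```text
[[303 166]
 [326 327]
 [171 348]
 [157 185]]
[[ 0.7072 -0.0693]
 [ 0.4427 -0.1008]
 [ 0.4134  0.1443]
 [ 0.6766  0.1762]]
[np.float64(0.2474284711698432), np.float64(0.266354039882966), np.float64(0.24690226698082704), np.float64(0.2651444277957894)]
[267 191  13  15 138] [272.9058 198.2536] [ 0.6509 -0.018   0.042 ]
[194 200   9   9  63] [198.0476 203.873 ] [0.6427 0.1057 0.042 ]
[190 215  19   5  31] [199.4839 217.7742] [0.6194 0.1028 0.042 ]
[237 238  14  14 146] [243.5274 244.4589] [0.5748 0.0303 0.042 ]
[282 291  14  15 151] [288.5762 297.9669] [ 0.4887 -0.0418  0.042 ]
[189 306  15  15 168] [196.0476 312.8155] [0.4673 0.105  0.042 ]
TR [ 0.7112 -0.0759  0.04  ]
BR [ 0.4385 -0.1082  0.04  ]
TL [0.6745 0.238  0.04  ]
BL [0.4029 0.2051 0.04  ]
mill top [0.635 0.097 0.078] weight top [ 0.5683 -0.1975  0.044 ] pot rim [0.7709 0.0054 0.045 ] loupe [0.734  0.1429 0.035 ]
```

Run:
```python
from h import *
from cell import eyes
ps=eyes.camera_params("side"); pt=eyes.camera_params("top")
im=cv2.imread("pics/side0.png")
th=np.radians(6.9);R=np.array([[np.cos(th),-np.sin(th)],[np.sin(th),np.cos(th)]]);C=np.array([.560,.0376])
W=lambda x,y,z:np.r_[C+R@[x,y],z]
pts=dict(A=(.651,-.018),B=(.5748,.0303),C=(.4887,-.0418),D=(.4673,.105),M=(.635,.097))
for k,v in pts.items(): print(k,R.T@(np.array(v)-C))
a=np.linspace(0,6.3,60)
for n,p in(("side",ps),("top",pt)):
  im=cv2.imread(f"pics/{n}0.png"); x0,y0,x1,y1=(150,150,350,275) if n=="side" else (110,145,345,365); f=4 if n=="side" else 2.7
  im=cv2.resize(im[y0:y1,x0:x1],None,fx=f,fy=f,interpolation=cv2.INTER_CUBIC)
  def poly(P,c): cv2.polylines(im,[((proj(p,P)-[x0,y0]+.5)*f*8).astype(int).reshape(-1,1,2)],True,c,1,cv2.LINE_AA,3)
  poly([W(x,y,.036) for x,y in((-.135,-.125),(.135,-.125),(.135,.125),(-.135,.125))],(0,0,255))
  for k,v in pts.items():
    r=.024 if k=="M" else .012
    for z in ((.036,.078) if k=="M" else (.036,.048)):
      poly([(v[0]+r*np.cos(t),v[1]+r*np.sin(t),z) for t in a],(255,0,0))
  cv2.imwrite(f"pics/ov_{n}.png",im); print(im.shape)
```

```text
A [ 0.0837 -0.0661]
B [ 0.0138 -0.009 ]
C [-0.0803 -0.0703]
D [-0.0839  0.078 ]
M [0.0816 0.05  ]
(500, 800, 3)
(594, 634, 3)
```

View pics/ov_side.png

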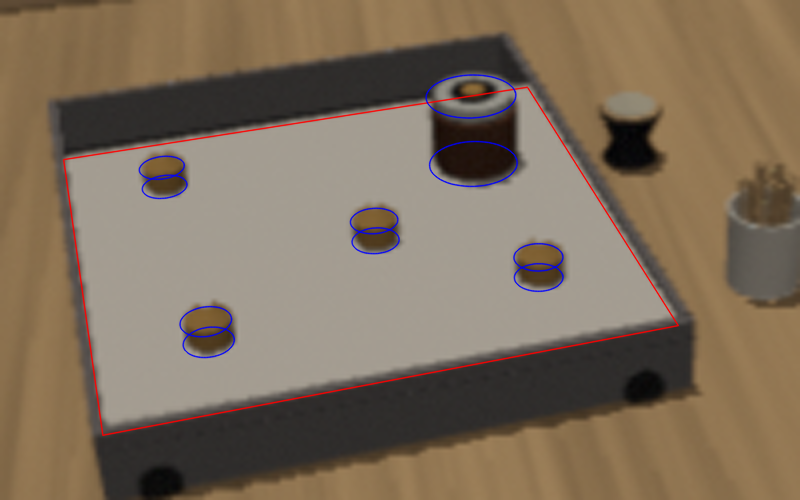

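View pics/ov_top.png

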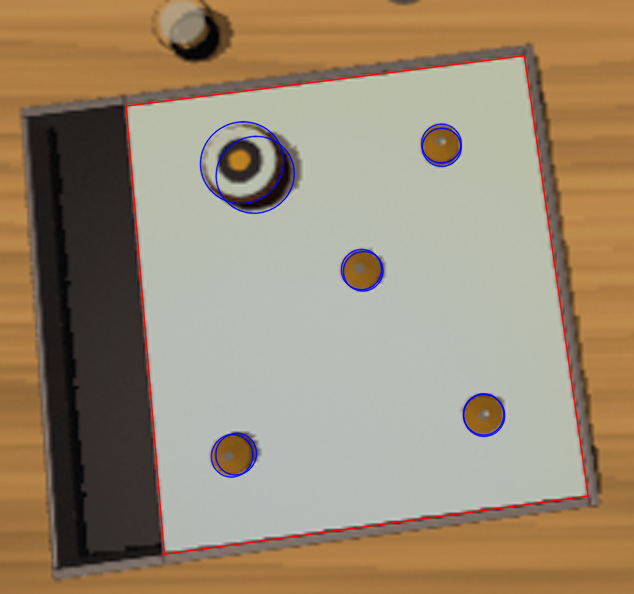

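```bash
cat >> h.py <<'E'
from scipy.spatial.transform import Rotation as Ro
TH=6.9; th=np.radians(TH);R2=np.array([[np.cos(th),-np.sin(th)],[np.sin(th),np.cos(th)]]);C0=np.array([.560,.0376])
def W(x,y,z): return np.r_[C0+R2@[x,y],z]
def rows(s,wps):
    """wps: (tray x, y, world z, heading deg ccw from tray +y) -> tool-frame delta"""
    q=s['ee_rot']; R=Ro.from_quat(np.r_[q[1:],q[0]])
    for x,y,z,hd in wps:
        a=np.radians(90+TH+hd); X=np.array([np.cos(a),np.sin(a),0]);Z=np.array([0,0,-1.]);Y=np.cross(Z,X)
        Rt=Ro.from_matrix(np.c_[X,Y,Z]); d=R.inv().apply(W(x,y,z)-s['tool_pos'])*1000
        print((x,y,z,hd),(R.inv()*Rt).as_rotvec(degrees=True).round(1),d.round(1),"norm",np.linalg.norm(d).round(0))
def tray(P): return R2.T@(np.asarray(P)[:2]-C0)
E
python3 -c "
from h import *
from cell import sensors
s=sensors.observe(); rows(s,[(.0138,-.054,.12,0),(.0138,-.054,.040,0)])"
```

```text
(0.0138, -0.054, 0.12, 0) [-0.1  0.  60.3] [-540.2 -462.5   59.4] norm 714.0
(0.0138, -0.054, 0.04, 0) [-0.1  0.  60.3] [-540.2 -462.4  139.4] norm 725.0
```

Request:
send_rows(
  deltas=[
    [0,0,4,-36,-31,4,0.7],
    [0,0,8,-72,-62,8,0.7],
    [0,0,12,-108,-92,12,0.7],
    [0,0,16,-144,-123,16,0.7],
    [0,0,20,-180,-154,20,0.7],
    [0,0,24,-216,-185,24,0.7],
    [0,0,28,-252,-216,28,0.7],
    [0,0,32,-288,-247,32,0.7],
    [0,0,36,-324,-277,36,0.7],
    [0,0,40,-360,-308,40,0.7],
    [0,0,44,-396,-339,44,0.7],
    [0,0,48,-432,-370,48,0.7],
    [0,0,52,-468,-401,52,0.7],
    [0,0,56,-504,-432,56,0.7],
    [0,0,60.3,-540,-462,59,0.7],
    [0,0,60.3,-540,-462,59,0.7],
    [0,0,60.3,-540,-462,59,0.7],
    [0,0,60.3,-540,-462,59,0.7],
    [0,0,60.3,-540,-462,59,0.7],
    [0,0,60.3,-540,-462,59,0.7],
  ],
)

```text
time: 2.15
tool_pos: [0.58, -0.0126, 0.1206]
ee_rot: [0.0, 0.663, 0.749, -0.0]
force: [-0.8, 0.2, -0.2]
opening: 0.0143
```

```bash
python3 -c "
from h import *
from cell import sensors,eyes
s=sensors.observe(); print(s['time'],s['opening'],s['tool_pos'],tray(s['tool_pos']),s['joint_positions'],s['force'])
rows(s,[(.0138,-.054,.040,0),(.0138,-.022,.040,0),(.0138,.122,.040,0),(.0138,.08,.040,0),(.0138,.08,.11,0)])
cv2.imwrite('pics/w1.png',eyes.get_image('wrist')[:,:,::-1])"
```

```text
2.15 0.014285826950677205 [ 0.58   -0.0126  0.1206] [ 0.0138 -0.0522] [-0.5175  0.3697  0.5375  1.9051 -0.2326  0.9285  0.2521] [-0.8039  0.2469 -0.246 ]
(0.0138, -0.054, 0.04, 0) [-0.   0.   0.1] [-1.7 -0.  80.6] norm 81.0
(0.0138, -0.022, 0.04, 0) [-0.   0.   0.1] [30.3  0.  80.5] norm 86.0
(0.0138, 0.122, 0.04, 0) [-0.   0.   0.1] [174.3   0.2  80.5] norm 192.0
(0.0138, 0.08, 0.04, 0) [-0.   0.   0.1] [132.3   0.1  80.5] norm 155.0
(0.0138, 0.08, 0.11, 0) [-0.   0.   0.1] [132.3   0.1  10.5] norm 133.0
```

View pics/w1.png

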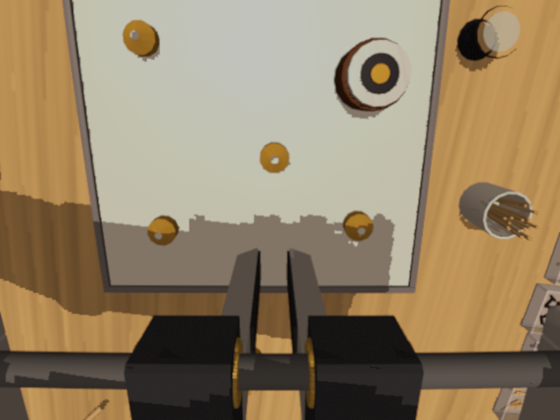

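Request:
send_rows(
  deltas=[
    [0,0,0,-1,0,25,0.7],
    [0,0,0,-2,0,50,0.7],
    [0,0,0,-2,0,70,0.7],
    [0,0,0,-2,0,80,0.7],
    [0,0,0,-2,0,80,0.7],
    [0,0,0,10,0,80,0.7],
    [0,0,0,18,0,80,0.7],
    [0,0,0,24,0,80,0.7],
    [0,0,0,30,0,80,0.7],
    [0,0,0,36,0,80,0.7],
    [0,0,0,42,0,80,0.7],
  ],
)

```text
time: 3.3
tool_pos: [0.575, 0.0294, 0.0407]
ee_rot: [0.0, 0.663, 0.749, -0.0]
force: [0.3, 0.6, 0.2]
opening: 0.0142
```

```bash
python3 -c "
from h import *
from cell import sensors,eyes
s=sensors.observe(); print(s['time'],s['opening'],s['tool_pos'],tray(s['tool_pos']),s['force'])
rows(s,[(.0138,.122,.040,0),(.0138,.08,.11,0)])
cv2.imwrite('pics/w2.png',eyes.get_image('wrist')[:,:,::-1])"
```

```text
3.3 0.014179948528636263 [0.575  0.0294 0.0407] [ 0.0139 -0.01  ] [0.2672 0.6391 0.1803]
(0.0138, 0.122, 0.04, 0) [-0.  0.  0.] [132.    0.    0.7] norm 132.0
(0.0138, 0.08, 0.11, 0) [-0.  0.  0.] [ 89.9   0.  -69.3] norm 114.0
```

View pics/w2.png

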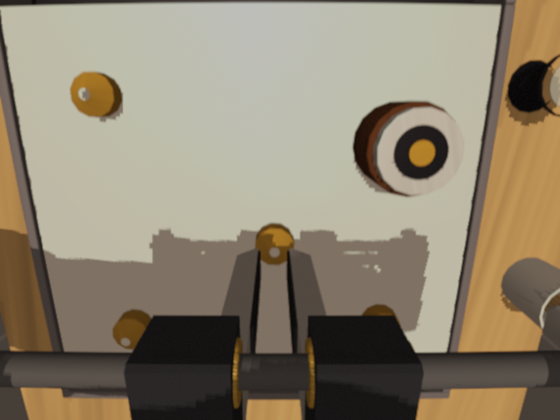

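Request:
send_rows(
  deltas=[
    [0,0,0,8,0,1,0.7],
    [0,0,0,17,0,1,0.7],
    [0,0,0,26,0,1,0.7],
    [0,0,0,35,0,1,0.7],
    [0,0,0,44,0,1,0.7],
    [0,0,0,53,0,1,0.7],
    [0,0,0,62,0,1,0.7],
    [0,0,0,71,0,1,0.7],
    [0,0,0,80,0,1,0.7],
    [0,0,0,89,0,1,0.7],
    [0,0,0,98,0,1,0.7],
    [0,0,0,106,0,1,0.7],
    [0,0,0,114,0,1,0.7],
    [0,0,0,121,0,1,0.7],
    [0,0,0,128,0,1,0.7],
    [0,0,0,132,0,1,0.7],
    [0,0,0,132,0,1,0.7],
    [0,0,0,110,0,-10,0.7],
    [0,0,0,80,0,-45,0.7],
    [0,0,0,60,0,-80,0.7],
  ],
)

```text
time: 5.35
tool_pos: [0.5672, 0.0865, 0.1215]
ee_rot: [-0.0, 0.663, 0.748, -0.001]
force: [-0.0, -0.3, -0.0]
opening: 0.014
```

```bash
python3 -c "
from h import *
from cell import sensors,eyes
s=sensors.observe(); print(s['time'],s['opening'],s['tool_pos'],tray(s['tool_pos']),s['force'])
cv2.imwrite('pics/w3.png',eyes.get_image('wrist')[:,:,::-1])
u=np.array([-.1137,.196]);u/=np.linalg.norm(u);h=np.degrees(np.arctan2(-u[0],u[1]));print(u,h)
A=np.array([.0837,-.0661])
rows(s,[(*(A-u*k/1000),z,h) for k,z in((45,.11),(45,.04),(28,.04),(18,.04),(-100,.04))])
e=A+u*(.122+.0661)/u[1];print(e)
"
```

```text
5.35 0.01396788674454783 [0.5672 0.0865 0.1215] [0.013  0.0477] [-0.0489 -0.31   -0.0154]
[-0.5018  0.865 ] 30.118107776241214
(np.float64(0.10628028606766983), np.float64(-0.10502467958894712), 0.11, np.float64(30.118107776241214)) [ -0.1   0.1 -30.2] [-152.7   93.4   11.6] norm 179.0
(np.float64(0.10628028606766983), np.float64(-0.10502467958894712), 0.04, np.float64(30.118107776241214)) [ -0.1   0.1 -30.2] [-152.6   93.5   81.6] norm 197.0
(np.float64(0.097749955775439), np.float64(-0.09031980063312264), 0.04, np.float64(30.118107776241214)) [ -0.1   0.1 -30.2] [-137.9   84.9   81.6] norm 181.0
(np.float64(0.09273211442706793), np.float64(-0.08166987183557885), 0.04, np.float64(30.118107776241214)) [ -0.1   0.1 -30.2] [-129.2   79.9   81.6] norm 172.0
(np.float64(0.03352158651628927), np.float64(0.02039928797543801), 0.04, np.float64(30.118107776241214)) [ -0.1   0.1 -30.2] [-27.2  20.7  81.5] norm 88.0
[-0.0254  0.122 ]
```

View pics/w3.png

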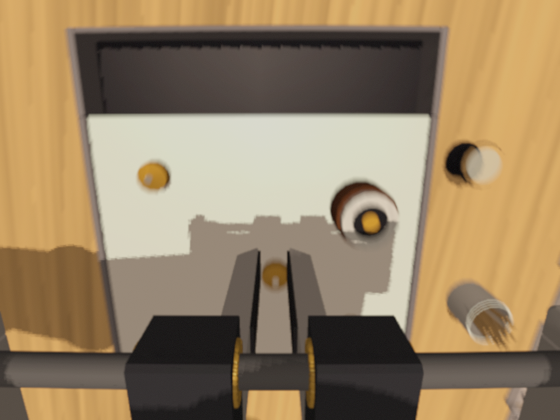

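```bash
python3 -c "
from h import *
from cell import sensors,eyes
p=eyes.camera_params('wrist');s=sensors.observe()
q=s['ee_rot'];T=np.eye(4);T[:3,:3]=Ro.from_quat(np.r_[q[1:],q[0]]).as_matrix();T[:3,3]=s['tool_pos'];p['cam_to_world']=T@p['mount']
for n,uv,z in(('cone?',(275,273),.042),('D',(154,177),.042),('mill',(369,222),.078)):
  print(n,tray(at(p,uv,z)), 'at tool height',tray(at(p,uv,.12)))
for n in('top','side'): cv2.imwrite(f'pics/{n}4.png',eyes.get_image(n)[:,:,::-1])
im=cv2.imread('pics/side4.png');cv2.imwrite('pics/s4.png',cv2.resize(im[130:280,150:350],None,fx=4,fy=4))
"
```

```text
cone? [ 0.0177 -0.0169] at tool height [0.0172 0.0215]
D [-0.0823  0.0712] at tool height [-0.0561  0.086 ]
mill [0.0886 0.0426] at tool height [0.0766 0.0563]
```

View pics/s4.png

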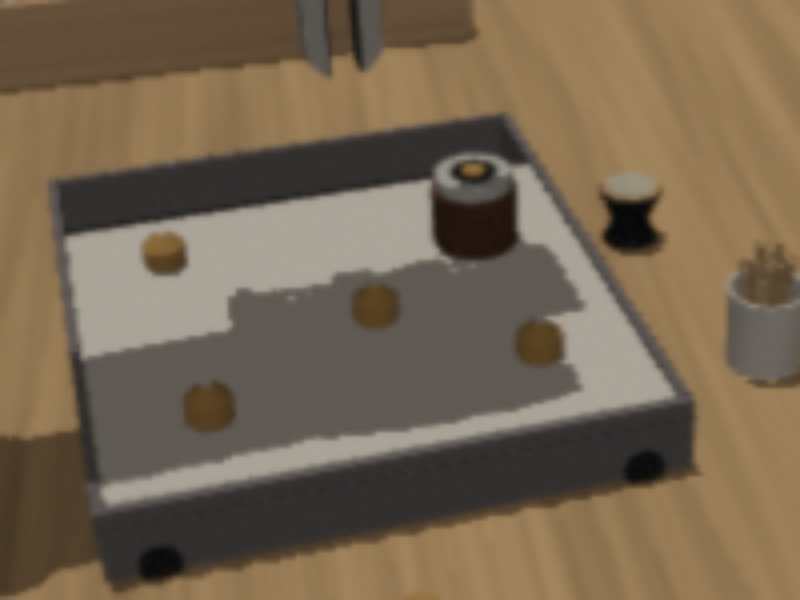

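View pics/top4.png

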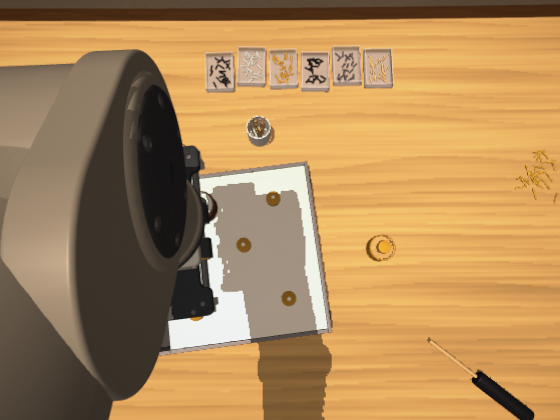

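```bash
python3 -c "
from h import *
from cell import sensors,eyes
p=eyes.camera_params('wrist');s=sensors.observe()
T=p['mount'];c=(np.array([[0,.007,0],[0,-.007,0],[0,.0,0],[0,.007,-.02],[0,0.007,.02]])-T[:3,3])@T[:3,:3]*[1,-1,-1]
print(cv2.projectPoints(c,np.zeros(3),np.zeros(3),p['intrinsics'],p['D'])[0][:,0])
ps=eyes.camera_params('side');X=s['tool_pos'];print(s['time'],X)
print(proj(ps,X))
for z in(0,.02,.04,.06,.08): print(z,proj(ps,X+[0,0,z]),proj(ps,X+[0,z,0]))
print(s)
"
```

```text
[[284.2352 244.8637]
 [261.6172 244.8726]
 [272.9259 244.8692]
 [285.2554 257.9939]
 [283.3773 233.8296]]
5.5 [0.5692 0.0877 0.123 ]
[[235.2973 159.2197]]
0 [[235.2973 159.2197]] [[235.2973 159.2197]]
0.02 [[234.6171 150.3658]] [[234.536  154.9828]]
0.04 [[233.9254 141.3047]] [[233.8036 150.9021]]
0.06 [[233.2221 132.0317]] [[233.0986 146.9696]]
0.08 [[232.5073 122.5425]] [[232.4195 143.1774]]
{'time': 5.5, 'joint_positions': array([-0.6972,  0.3566,  0.5396,  1.916 , -0.2274,  0.9248,  0.0703]), 'joint_vel': array([-0.0203,  0.0418, -0.0451,  0.0305, -0.0185, -0.0241, -0.0038]), 'joint_torque': array([  2.126 , -74.9548,  12.7071, -41.4443,   0.5487,   0.7014,
         0.1056]), 'tool_pos': array([0.5692, 0.0877, 0.123 ]), 'ee_rot': array([0.001 , 0.664 , 0.7477, 0.0017]), 'force': array([-0.8529, -0.0174, -0.2476]), 'ft_torque': array([-0.0236,  0.0499, -0.0155]), 'opening': 0.014238008383371583}
```

View pics/side4.png

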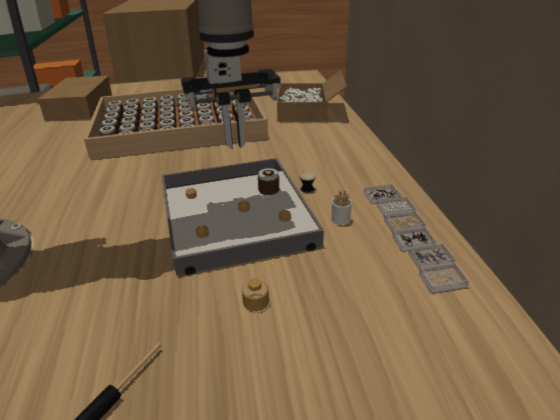

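```bash
python3 -c "
from h import *
from cell import sensors,eyes
p=eyes.camera_params('wrist');s=sensors.observe();q=s['ee_rot'];R=Ro.from_quat(np.r_[q[1:],q[0]])
T=p['mount'];ps=eyes.camera_params('side')
for d in(0,.01,.02,.025,.03,.04):
  for x in(.008,-.008):
    P=np.array([[x,y,-d] for y in(-.0195,-.007,.007,.0195)])
    c=(P-T[:3,3])@T[:3,:3]*[1,-1,-1]
    print(d,x,cv2.projectPoints(c,np.zeros(3),np.zeros(3),p['intrinsics'],p['D'])[0][:,0].round(0).tolist(), proj(ps,s['tool_pos']+R.apply(P)).round(0).tolist())
im=cv2.imread('pics/side4.png');im2=cv2.imread('pics/w3.png')
a=cv2.resize(im[80:180,190:290],(500,500),interpolation=cv2.INTER_CUBIC);b=cv2.resize(im2[230:330,220:330],None,fx=5,fy=5)
cv2.imwrite('pics/tips.png',a);cv2.imwrite('pics/tipw.png',b)
"
```

```text
0 0.008 [[241.0, 233.0], [261.0, 233.0], [284.0, 233.0], [305.0, 233.0]] [[225.0, 159.0], [231.0, 158.0], [238.0, 157.0], [244.0, 156.0]]
0 -0.008 [[242.0, 257.0], [262.0, 257.0], [284.0, 257.0], [304.0, 257.0]] [[227.0, 162.0], [233.0, 161.0], [239.0, 160.0], [245.0, 160.0]]
0.01 0.008 [[240.0, 238.0], [261.0, 238.0], [285.0, 238.0], [306.0, 238.0]] [[225.0, 155.0], [231.0, 154.0], [238.0, 153.0], [243.0, 152.0]]
0.01 -0.008 [[240.0, 264.0], [261.0, 264.0], [285.0, 264.0], [305.0, 264.0]] [[226.0, 158.0], [232.0, 157.0], [239.0, 156.0], [245.0, 155.0]]
0.02 0.008 [[238.0, 245.0], [260.0, 245.0], [285.0, 245.0], [308.0, 245.0]] [[224.0, 150.0], [230.0, 149.0], [237.0, 148.0], [243.0, 147.0]]
0.02 -0.008 [[239.0, 271.0], [261.0, 271.0], [285.0, 271.0], [307.0, 271.0]] [[226.0, 153.0], [232.0, 153.0], [239.0, 152.0], [245.0, 151.0]]
0.025 0.008 [[237.0, 248.0], [260.0, 248.0], [286.0, 248.0], [309.0, 248.0]] [[224.0, 148.0], [230.0, 147.0], [237.0, 146.0], [243.0, 145.0]]
0.025 -0.008 [[238.0, 275.0], [260.0, 275.0], [285.0, 275.0], [308.0, 275.0]] [[226.0, 151.0], [232.0, 150.0], [239.0, 149.0], [245.0, 148.0]]
0.03 0.008 [[236.0, 252.0], [260.0, 252.0], [286.0, 252.0], [309.0, 252.0]] [[224.0, 146.0], [230.0, 145.0], [237.0, 144.0], [243.0, 143.0]]
0.03 -0.008 [[237.0, 279.0], [260.0, 279.0], [286.0, 279.0], [309.0, 279.0]] [[225.0, 149.0], [232.0, 148.0], [238.0, 147.0], [245.0, 146.0]]
0.04 0.008 [[234.0, 259.0], [259.0, 259.0], [287.0, 259.0], [311.0, 259.0]] [[224.0, 141.0], [230.0, 140.0], [236.0, 139.0], [243.0, 138.0]]
0.04 -0.008 [[235.0, 288.0], [259.0, 288.0], [286.0, 288.0], [310.0, 288.0]] [[225.0, 144.0], [231.0, 143.0], [238.0, 142.0], [244.0, 142.0]]
```

View pics/tips.png

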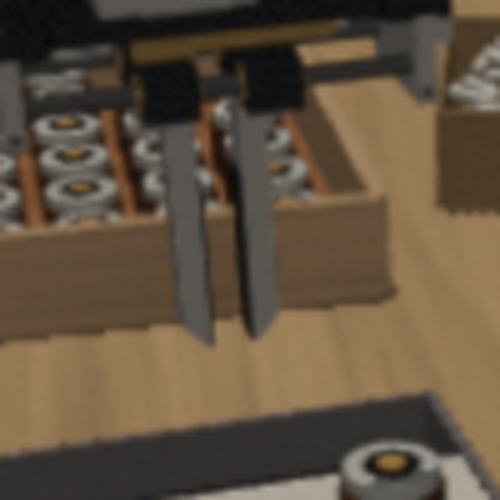

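View pics/tipw.png

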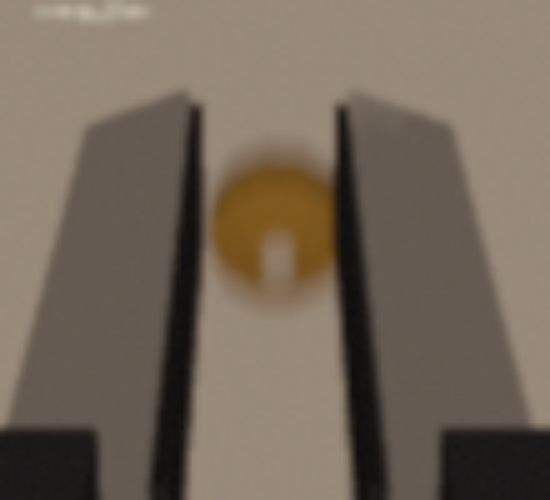

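Request:
send_rows(
  deltas=[
    [0,0,0,0,0,30,0.7],
    [0,0,0,0,0,60,0.7],
    [0,0,0,0,0,85,0.7],
    [0,0,0,0,0,95,0.7],
    [0,0,0,0,0,97,0.7],
    [0,0,0,0,0,98,0.7],
    [0,0,0,0,0,98,0.7],
  ],
)

```text
time: 6.2
tool_pos: [0.5701, 0.0878, 0.0259]
ee_rot: [0.001, 0.664, 0.748, 0.002]
force: [0.7, 0.4, 0.3]
opening: 0.0142
```

```bash
python3 -c "
from h import *
from cell import sensors,eyes
s=sensors.observe(); print(s['time'],s['opening'],s['tool_pos'],tray(s['tool_pos']),s['force'])
im=eyes.get_image('side')[:,:,::-1]
cv2.imwrite('pics/s5.png',cv2.resize(im[120:280,150:350],None,fx=3.75,fy=3.75,interpolation=cv2.INTER_CUBIC))"
```

```text
6.2 0.014171563519162798 [0.5701 0.0878 0.0259] [0.0161 0.0487] [0.7081 0.3566 0.3107]
```

View pics/s5.png

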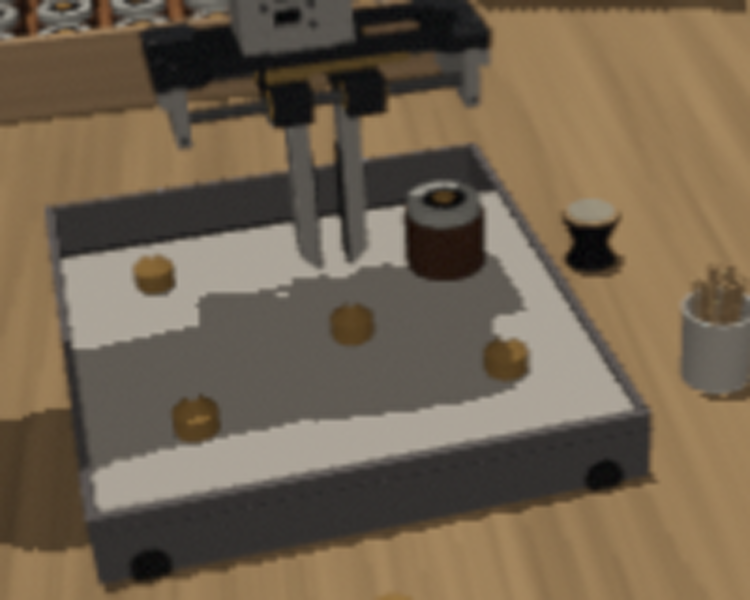

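Request:
send_rows(
  deltas=[
    [0,0,0,0,0,3,0.7],
    [0,0,0,0,0,5,0.7],
    [0,0,0,0,0,7,0.7],
    [0,0,0,0,0,8,0.7],
    [0,0,0,0,0,8,0.7],
  ],
)

```text
time: 6.75
tool_pos: [0.5701, 0.0879, 0.0178]
ee_rot: [0.001, 0.664, 0.748, 0.002]
force: [-0.3, -0.7, -1.3]
opening: 0.0143
```

Request:
send_rows(
  deltas=[
    [0,0,0,0,0,2,0.7],
    [0,0,0,0,0,3,0.7],
    [0,0,0,0,0,3,0.7],
  ],
)

```text
time: 7.05
tool_pos: [0.57, 0.0879, 0.0146]
ee_rot: [0.001, 0.664, 0.748, 0.002]
force: [-0.3, -0.2, -0.1]
opening: 0.014
```

Request:
send_rows(
  deltas=[
    [0,0,0,0,0,1,0.7],
    [0,0,0,0,0,2,0.7],
    [0,0,0,0,0,2,0.7],
  ],
)

```text
time: 7.35
tool_pos: [0.5699, 0.0879, 0.0125]
ee_rot: [0.001, 0.664, 0.748, 0.002]
force: [0.3, 0.6, -0.7]
opening: 0.0138
```

```bash
python3 -c "
from h import *
from cell import sensors,eyes
s=sensors.observe(); print(s['time'],s['opening'],s['tool_pos'],tray(s['tool_pos']),s['force'])
im=eyes.get_image('side')[:,:,::-1]
cv2.imwrite('pics/s6.png',cv2.resize(im[150:250,180:310],None,fx=6,fy=6,interpolation=cv2.INTER_CUBIC))"
```

```text
7.35 0.013845616084418252 [0.5699 0.0879 0.0125] [0.0158 0.0488] [ 0.2517  0.6479 -0.7487]
```

View pics/s6.png

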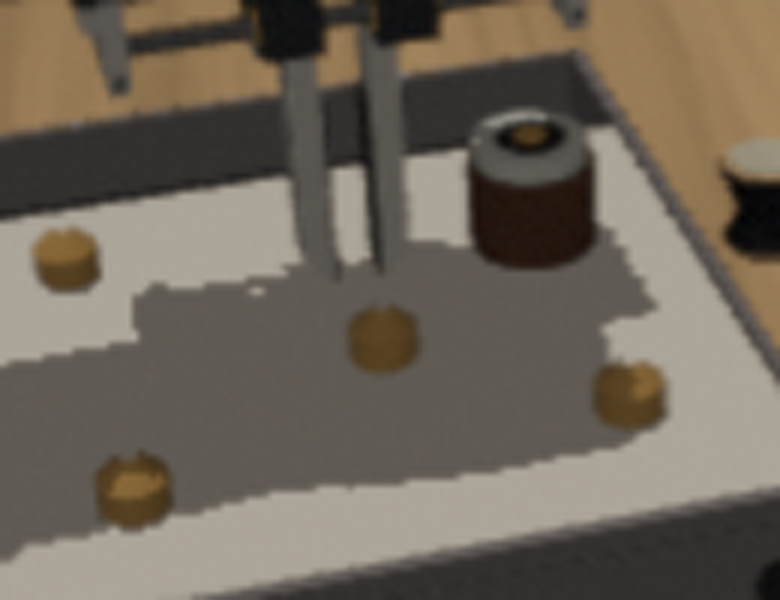

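```bash
python3 -c "
from h import *
from cell import eyes
p=eyes.camera_params('side')
for uv in((235.8,197),(243.3,195.3)):
  for z in(.036,.040,.044): print(uv,z,tray(at(p,uv,z)))
"
```

```text
(235.8, 197) 0.036 [0.009  0.0439]
(235.8, 197) 0.04 [0.008  0.0374]
(235.8, 197) 0.044 [0.007  0.0309]
(243.3, 195.3) 0.036 [0.0259 0.0457]
(243.3, 195.3) 0.04 [0.0247 0.0392]
(243.3, 195.3) 0.044 [0.0235 0.0328]
```

Request:
send_rows(
  deltas=[
    [0,0,0,0,0,1,0.7],
    [0,0,0,0,0,2,0.7],
    [0,0,0,0,0,2,0.7],
  ],
)

```text
time: 7.7
tool_pos: [0.5699, 0.0879, 0.0105]
ee_rot: [0.001, 0.664, 0.748, 0.002]
force: [-0.1, -0.1, -1.0]
opening: 0.0142
```

Request:
send_rows(
  deltas=[
    [0,0,0,0,0,1,0.7],
    [0,0,0,0,0,2,0.7],
    [0,0,0,0,0,2,0.7],
  ],
)

```text
time: 8.0
tool_pos: [0.5701, 0.0879, 0.0101]
ee_rot: [0.001, 0.664, 0.748, 0.002]
force: [-12.7, -1.3, 35.9]
opening: 0.0142
```

Request:
send_rows(
  deltas=[
    [0,0,0,0,0,-4,0.7],
    [0,0,0,0,0,-30,0.7],
    [0,0,0,0,0,-50,0.7],
    [0,0,0,-40,0,-50,0.7],
    [0,0,0,-80,0,-50,0.7],
    [0,0,0,-103,2,-50,0.7],
    [0,0,0,-103,2,-50,0.7],
    [0,0,0,-103,2,-50,0.7],
  ],
)

```text
time: 8.8
tool_pos: [0.5839, -0.0144, 0.0598]
ee_rot: [0.001, 0.665, 0.747, 0.003]
force: [-0.0, 0.6, 0.1]
opening: 0.0141
```

```bash
python3 -c "
from h import *
from cell import sensors,eyes
s=sensors.observe(); print(s['time'],s['opening'],s['tool_pos'],tray(s['tool_pos']),s['force'])
rows(s,[(.0138,-.054,.014,0),(.0138,-.02,.014,0),(.0138,.124,.014,0),(.0138,.08,.08,0)])"
```

```text
8.8 0.014137467335272876 [ 0.5839 -0.0144  0.0598] [ 0.0175 -0.0545] [-0.026   0.5504  0.1388]
(0.0138, -0.054, 0.014, 0) [ 0.3 -0.1 -0.2] [ 0.4 -3.9 45.8] norm 46.0
(0.0138, -0.02, 0.014, 0) [ 0.3 -0.1 -0.2] [34.4 -4.  45.8] norm 57.0
(0.0138, 0.124, 0.014, 0) [ 0.3 -0.1 -0.2] [178.4  -4.5  46.2] norm 184.0
(0.0138, 0.08, 0.08, 0) [ 0.3 -0.1 -0.2] [134.6  -4.1 -19.9] norm 136.0
```

Request:
send_rows(
  deltas=[
    [0,0,0,0,-4,20,0.7],
    [0,0,0,0,-4,38,0.7],
    [0,0,0,0,-4,46,0.7],
    [0,0,0,0,-4,46,0.7],
    [0,0,0,9,-4,46,0.7],
    [0,0,0,18,-4,46,0.7],
    [0,0,0,25,-4,46,0.7],
    [0,0,0,32,-4,46,0.7],
    [0,0,0,39,-4,46,0.7],
    [0,0,0,46,-4,46,0.7],
    [0,0,0,53,-4,46,0.7],
  ],
)

```text
time: 9.9
tool_pos: [0.5739, 0.0383, 0.014]
ee_rot: [0.001, 0.665, 0.747, 0.003]
force: [-0.0, -1.3, 0.8]
opening: 0.0142
```

```bash
python3 -c "
from h import *
from cell import sensors,eyes
s=sensors.observe(); print(s['time'],s['opening'],s['tool_pos'],tray(s['tool_pos']),s['force'])
rows(s,[(.0138,.124,.014,0),(.0138,.08,.08,0)])
cv2.imwrite('pics/w7.png',eyes.get_image('wrist')[:,:,::-1])"
```

```text
9.9 0.014241701785661557 [0.5739 0.0383 0.014 ] [ 0.0139 -0.0009] [-0.0476 -1.2868  0.801 ]
(0.0138, 0.124, 0.014, 0) [ 0.3 -0.1 -0.2] [124.9  -0.6   0.2] norm 125.0
(0.0138, 0.08, 0.08, 0) [ 0.3 -0.1 -0.2] [ 81.1  -0.1 -65.9] norm 104.0
```

View pics/w7.png

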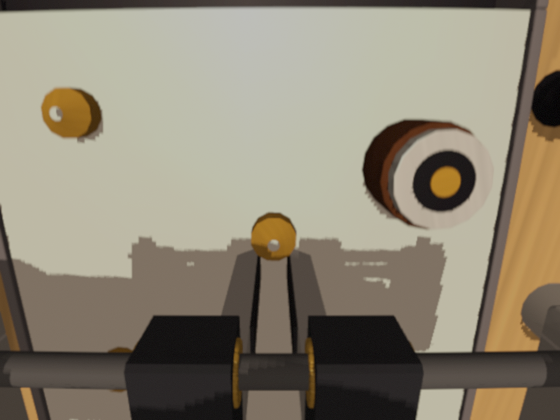

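Request:
send_rows(
  deltas=[
    [0,0,0,9,0,0,0.7],
    [0,0,0,18,0,0,0.7],
    [0,0,0,27,0,0,0.7],
    [0,0,0,36,0,0,0.7],
    [0,0,0,45,0,0,0.7],
    [0,0,0,54,0,0,0.7],
    [0,0,0,63,0,0,0.7],
    [0,0,0,72,0,0,0.7],
    [0,0,0,81,0,0,0.7],
    [0,0,0,90,0,0,0.7],
    [0,0,0,99,0,0,0.7],
    [0,0,0,107,0,0,0.7],
    [0,0,0,114,0,0,0.7],
    [0,0,0,120,0,0,0.7],
    [0,0,0,125,0,0,0.7],
    [0,0,0,125,0,0,0.7],
    [0,0,0,120,0,-20,0.7],
    [0,0,0,100,0,-65,0.7],
    [0,0,0,60,0,-85,0.7],
    [0,0,0,30,0,-90,0.7],
  ],
)

```text
time: 11.95
tool_pos: [0.5713, 0.0672, 0.1067]
ee_rot: [0.001, 0.664, 0.747, 0.004]
force: [0.4, -0.2, -0.7]
opening: 0.0141
```

```bash
python3 -c "
from h import *
from cell import sensors,eyes
s=sensors.observe(); print(s['time'],s['opening'],s['tool_pos'],tray(s['tool_pos']),s['force'])
cv2.imwrite('pics/w8.png',eyes.get_image('wrist')[:,:,::-1])
u=np.array([-.1137,.196]);u/=np.linalg.norm(u);h=30.1
A=np.array([.0837,-.0661])
rows(s,[(*(A-u*k/1000),z,h) for k,z in((45,.08),(45,.014),(10,.014),(-100,.014))])
e=A+u*(.124+.0661)/u[1];print(e)
"
```

```text
11.95 0.014125649478223389 [0.5713 0.0672 0.1067] [0.0148 0.028 ] [ 0.414  -0.1682 -0.7266]
(np.float64(0.10628028606766983), np.float64(-0.10502467958894712), 0.08, 30.1) [  0.5  -0.1 -30.3] [-132.8   91.6   27. ] norm 164.0
(np.float64(0.10628028606766983), np.float64(-0.10502467958894712), 0.014, 30.1) [  0.5  -0.1 -30.3] [-133.1   91.1   93. ] norm 186.0
(np.float64(0.08871784134837107), np.float64(-0.0747499287975438), 0.014, 30.1) [  0.5  -0.1 -30.3] [-102.9   73.4   93. ] norm 157.0
(np.float64(0.03352158651628927), np.float64(0.02039928797543801), 0.014, 30.1) [  0.5  -0.1 -30.3] [-7.9 18.  92.8] norm 95.0
[-0.0266  0.124 ]
```

View pics/w8.png

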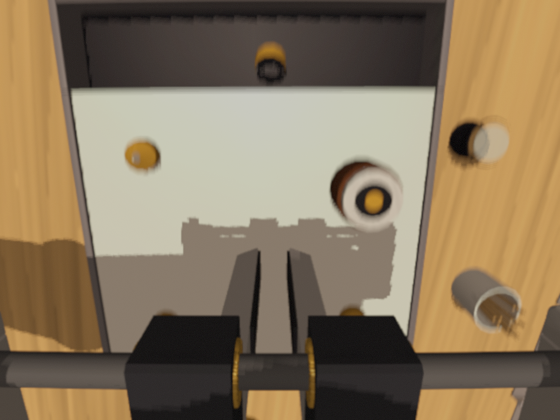

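```bash
python3 -c "
from h import *
from cell import sensors,eyes
s=sensors.observe(); print(tray(s['tool_pos']))
u=np.array([-.1137,.196]);u/=np.linalg.norm(u);h=30.1
A=np.array([.0837,-.0661])
rows(s,[(*(A-u*k/1000),z,h) for k,z in((34,.08),(34,.06))])
"
```

```text
[0.0143 0.0227]
(np.float64(0.10076066058446165), np.float64(-0.09550975791164894), 0.08, 30.1) [  0.5   0.  -30.6] [-117.6   87.2   27. ] norm 149.0
(np.float64(0.10076066058446165), np.float64(-0.09550975791164894), 0.06, 30.1) [  0.5   0.  -30.6] [-117.6   87.    47. ] norm 154.0
```

Request:
send_rows(
  deltas=[
    [0,0,-6,-22,16,4,0.7],
    [0,0,-13,-48,35,8,0.7],
    [0,0,-20,-75,55,14,0.7],
    [0,0,-27,-100,75,20,0.7],
    [0.5,0,-30.6,-117.5,87,27,0.7],
    [0.5,0,-30.6,-117.5,87,35,0.7],
    [0.5,0,-30.6,-117.5,87,47,0.7],
    [0.5,0,-30.6,-117.5,87,47,0.7],
    [0.5,0,-30.6,-117.5,87,47,0.7],
  ],
)

```text
time: 12.9
tool_pos: [0.6708, -0.044, 0.0598]
ee_rot: [-0.0, 0.446, 0.895, -0.0]
force: [0.3, 0.3, -0.0]
opening: 0.0142
```

```bash
python3 -c "
from h import *
from cell import sensors,eyes
s=sensors.observe(); print(s['time'],s['tool_pos'],tray(s['tool_pos']),s['force'])
u=np.array([-.1137,.196]);u/=np.linalg.norm(u);h=30.1
A=np.array([.0837,-.0661])
rows(s,[(*(A-u*k/1000),z,h) for k,z in((34,.014),(0,.014),)])
cv2.imwrite('pics/w9.png',eyes.get_image('wrist')[:,:,::-1])
"
```

```text
12.9 [ 0.6708 -0.044   0.0598] [ 0.1002 -0.0943] [ 0.2782  0.2637 -0.0143]
(np.float64(0.10076066058446165), np.float64(-0.09550975791164894), 0.014, 30.1) [-0.1 -0.   0.1] [-1.4 -0.1 45.8] norm 46.0
(np.float64(0.0837), np.float64(-0.0661), 0.014, 30.1) [-0.1 -0.   0.1] [32.6 -0.1 45.9] norm 56.0
```

View pics/w9.png

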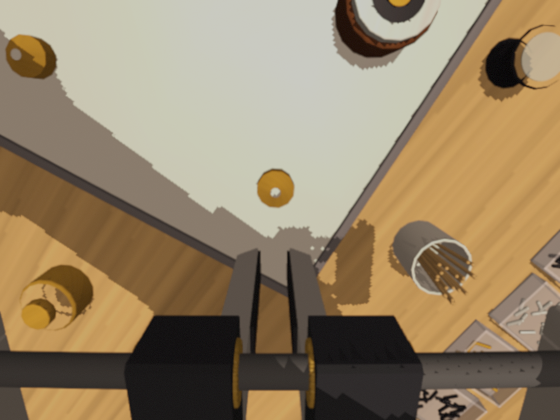

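Request:
send_rows(
  deltas=[
    [0,0,0,0,0,18,0.7],
    [0,0,0,0,0,36,0.7],
    [0,0,0,0,0,46,0.7],
    [0,0,0,0,0,46,0.7],
    [0,0,0,7,0,46,0.7],
    [0,0,0,14,0,46,0.7],
    [0,0,0,21,0,46,0.7],
    [0,0,0,28,0,46,0.7],
    [0,0,0,36,0,46,0.7],
    [0,0,0,44,0,46,0.7],
    [0,0,0,52,0,46,0.7],
    [0,0,0,60,0,46,0.7],
  ],
)

```text
time: 14.15
tool_pos: [0.6347, 0.0043, 0.0144]
ee_rot: [0.0, 0.446, 0.895, -0.0]
force: [1.3, -1.6, 2.1]
opening: 0.0141
```

```bash
python3 -c "
from h import *
from cell import sensors,eyes
s=sensors.observe(); print(s['time'],s['tool_pos'],tray(s['tool_pos']),s['force'])
u=np.array([-.1137,.196]);u/=np.linalg.norm(u);h=30.1
A=np.array([.0837,-.0661])
rows(s,[(*(A-u*k/1000),z,h) for k,z in((-100,.014),(-(.124+.0661)/u[1]*1000,.014),)])
cv2.imwrite('pics/w10.png',eyes.get_image('wrist')[:,:,::-1])
"
```

```text
14.15 [0.6347 0.0043 0.0144] [ 0.0702 -0.042 ] [ 1.3015 -1.5858  2.0526]
(np.float64(0.03352158651628927), np.float64(0.02039928797543801), 0.014, 30.1) [-0.   0.   0.1] [72.4 -0.3  0.4] norm 72.0
(np.float64(-0.026577397959183666), np.float64(0.12399999999999999), 0.014, 30.1) [-0.   0.   0.1] [192.2  -0.2   0.4] norm 192.0
```

View pics/w10.png

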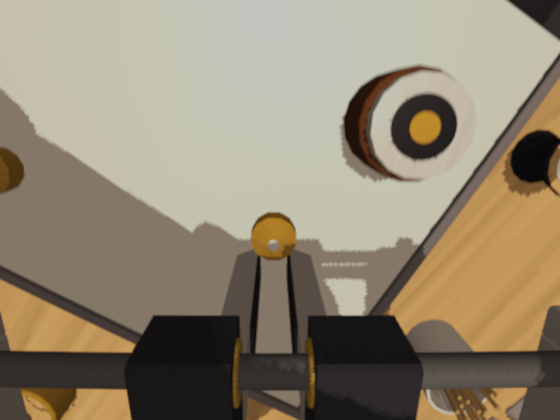

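Request:
send_rows(
  deltas=[
    [0,0,0,9,0,0,0.7],
    [0,0,0,18,0,0,0.7],
    [0,0,0,28,0,0,0.7],
    [0,0,0,38,0,0,0.7],
    [0,0,0,48,0,0,0.7],
    [0,0,0,58,0,0,0.7],
    [0,0,0,68,0,0,0.7],
    [0,0,0,78,0,0,0.7],
    [0,0,0,88,0,0,0.7],
    [0,0,0,98,0,0,0.7],
    [0,0,0,108,0,0,0.7],
    [0,0,0,118,0,0,0.7],
    [0,0,0,128,0,0,0.7],
    [0,0,0,138,0,0,0.7],
    [0,0,0,148,0,0,0.7],
    [0,0,0,158,0,0,0.7],
    [0,0,0,168,0,0,0.7],
    [0,0,0,177,0,0,0.7],
    [0,0,0,185,0,0,0.7],
    [0,0,0,191,0,0,0.7],
  ],
)

```text
time: 16.2
tool_pos: [0.5182, 0.1585, 0.0144]
ee_rot: [-0.0, 0.445, 0.896, -0.0]
force: [-0.6, -0.2, -0.8]
opening: 0.0139
```

```bash
python3 -c "
from h import *
from cell import sensors,eyes
s=sensors.observe(); print(s['time'],s['tool_pos'],tray(s['tool_pos']),s['force'])
cv2.imwrite('pics/w11.png',eyes.get_image('wrist')[:,:,::-1])
C=np.array([-.0803,-.0703]);E=np.array([-.068,.13]);u=(E-C)/np.linalg.norm(E-C);h=np.degrees(np.arctan2(-u[0],u[1]));print(h)
rows(s,[(-.025,.09,.08,h),(*(C-u*.036),.08,h)])
"
```

```text
16.2 [0.5182 0.1585 0.0144] [-0.0269  0.1251] [-0.5839 -0.2425 -0.7672]
-3.5140002389190026
(-0.025, 0.09, 0.08, np.float64(-3.5140002389190026)) [-0.  -0.  33.8] [-31.2 -16.  -65.7] norm 74.0
(np.float64(-0.08250652755965424), np.float64(-0.10623231465030449), 0.08, np.float64(-3.5140002389190026)) [-0.  -0.  33.8] [-171.8 -164.6  -65.7] norm 247.0
```

View pics/w11.png

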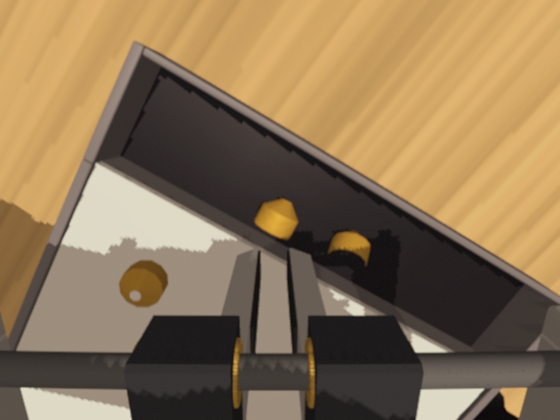

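```bash
python3 -c "
from h import *
from cell import sensors,eyes
s=sensors.observe()
C=np.array([-.0839,.078]);E=np.array([-.100,.13]);u=(E-C)/np.linalg.norm(E-C);h=np.degrees(np.arctan2(-u[0],u[1]));print(u,h)
rows(s,[(*(C-u*.036),.06,h),(*(C-u*.036),.014,h),(*(C+u*.047),.014,h)])
"
```

```text
[-0.2958  0.9553] 17.203329234888894
(np.float64(-0.0732525119460283), np.float64(0.04361059758965664), 0.06, np.float64(17.203329234888894)) [-0.  -0.1 13.1] [-47.8 -81.2 -45.7] norm 105.0
(np.float64(-0.0732525119460283), np.float64(0.04361059758965664), 0.014, np.float64(17.203329234888894)) [-0.  -0.1 13.1] [-47.8 -81.1   0.3] norm 94.0
(np.float64(-0.09780088718157416), np.float64(0.1228972753690594), 0.014, np.float64(17.203329234888894)) [-0.  -0.1 13.1] [ 33.  -62.3   0.4] norm 71.0
```

Lift, move behind cone D (not lowering yet), look.

Request:
send_rows(
  deltas=[
    [0,0,0,-3,0,-15,0.7],
    [0,0,0,-10,-5,-40,0.7],
    [0,0,5,-25,-30,-55,0.7],
    [0,0,10,-40,-60,-55,0.7],
    [0,0,13,-48,-81,-46,0.7],
    [0,0,13,-48,-81,-46,0.7],
    [0,0,13,-48,-81,-46,0.7],
  ],
)

```text
time: 16.95
tool_pos: [0.4824, 0.0719, 0.0604]
ee_rot: [-0.001, 0.543, 0.84, 0.0]
force: [0.4, 0.6, 0.4]
opening: 0.0141
```

```bash
python3 -c "
from h import *
from cell import sensors,eyes
s=sensors.observe(); print(s['time'],s['tool_pos'],tray(s['tool_pos']),s['force'],s['joint_positions'])
C=np.array([-.0839,.078]);E=np.array([-.100,.13]);u=(E-C)/np.linalg.norm(E-C);h=17.2
rows(s,[(*(C-u*.036),.014,h),(*(C+u*.047),.014,h)])
cv2.imwrite('pics/w12.png',eyes.get_image('wrist')[:,:,::-1])
"
```

```text
16.95 [0.4824 0.0719 0.0604] [-0.0729  0.0434] [0.3595 0.5971 0.3762] [-0.7098  0.3054  0.5074  2.1503 -0.2209  0.7355  0.3651]
(np.float64(-0.0732525119460283), np.float64(0.04361059758965664), 0.014, 17.2) [-0.  -0.1  0.1] [ 0.2 -0.3 46.4] norm 46.0
(np.float64(-0.09780088718157416), np.float64(0.1228972753690594), 0.014, 17.2) [-0.  -0.1  0.1] [83.2 -0.1 46.5] norm 95.0
```

View pics/w12.png

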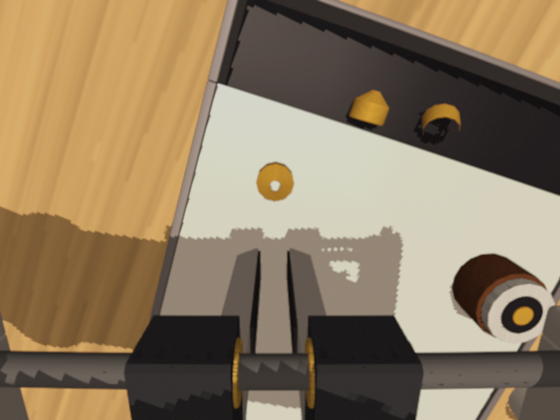

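Request:
send_rows(
  deltas=[
    [0,0,0,0,0,18,0.7],
    [0,0,0,0,0,36,0.7],
    [0,0,0,0,0,46,0.7],
    [0,0,0,0,0,46,0.7],
    [0,0,0,8,0,46,0.7],
    [0,0,0,16,0,46,0.7],
    [0,0,0,24,0,46,0.7],
    [0,0,0,32,0,46,0.7],
    [0,0,0,41,0,46,0.7],
    [0,0,0,50,0,46,0.7],
    [0,0,0,59,0,46,0.7],
    [0,0,0,68,0,46,0.7],
    [0,0,0,76,0,46,0.7],
    [0,0,0,83,0,46,0.7],
    [0,0,0,85,0,46,0.7],
    [0,0,0,85,0,46,0.7],
  ],
)

```text
time: 18.6
tool_pos: [0.4478, 0.1503, 0.0145]
ee_rot: [-0.001, 0.543, 0.84, 0.0]
force: [-0.2, -0.5, -0.7]
opening: 0.0139
```

```bash
python3 -c "
from h import *
from cell import sensors,eyes
s=sensors.observe(); print(s['time'],s['tool_pos'],tray(s['tool_pos']),s['force'])
cv2.imwrite('pics/w13.png',eyes.get_image('wrist')[:,:,::-1])
C=np.array([-.0803,-.0703]);E=np.array([-.062,.13]);u=(E-C)/np.linalg.norm(E-C);h=np.degrees(np.arctan2(-u[0],u[1]));print(h)
rows(s,[(*(C-u*.036),.08,h),(*(C-u*.036),.06,h)])
"
```

```text
18.6 [0.4478 0.1503 0.0145] [-0.0979  0.1253] [-0.2346 -0.5139 -0.7269]
-5.2202192280640505
(np.float64(-0.08357542451428973), np.float64(-0.10615068471105105), 0.08, np.float64(-5.2202192280640505)) [-0.  -0.1 22.6] [-225.1  -55.5  -65.7] norm 241.0
(np.float64(-0.08357542451428973), np.float64(-0.10615068471105105), 0.06, np.float64(-5.2202192280640505)) [-0.  -0.1 22.6] [-225.2  -55.5  -45.7] norm 236.0
```

View pics/w13.png

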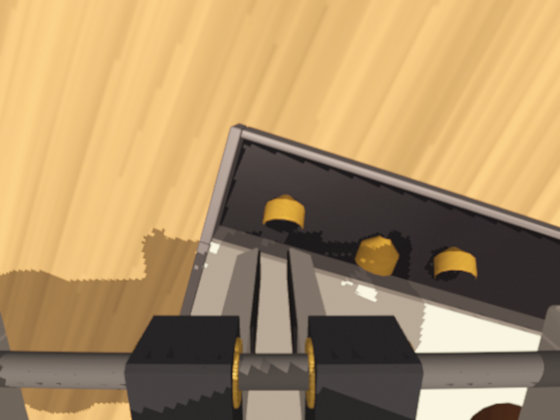

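```bash
python3 -c "
from h import *
from cell import sensors,eyes
s=sensors.observe()
C=np.array([-.0803,-.0703]);E=np.array([.045,.13]);u=(E-C)/np.linalg.norm(E-C);h=np.degrees(np.arctan2(-u[0],u[1]));print(h,u)
rows(s,[(*(C-u*.034),.07,h)])
print(W(*(C-u*.034),0))
"
```

```text
-32.02851847604494 [0.5303 0.8478]
(np.float64(-0.09833160444271766), np.float64(-0.09912466376597245), 0.07, np.float64(-32.02851847604494)) [-0.  -0.  49.4] [-213.7  -67.4  -55.6] norm 231.0
[ 0.4743 -0.0726  0.    ]
```

Request:
send_rows(
  deltas=[
    [0,0,0,-4,0,-15,0.7],
    [0,0,0,-15,0,-45,0.7],
    [0,0,7,-40,-10,-60,0.7],
    [0,0,14,-70,-20,-60,0.7],
    [0,0,21,-100,-30,-60,0.7],
    [0,0,28,-130,-40,-60,0.7],
    [0,0,35,-160,-50,-60,0.7],
    [0,0,42,-190,-60,-58,0.7],
    [0,0,49.4,-214,-67,-56,0.7],
    [0,0,49.4,-214,-67,-56,0.7],
    [0,0,49.4,-214,-67,-56,0.7],
    [0,0,49.4,-214,-67,-56,0.7],
  ],
)

```text
time: 19.85
tool_pos: [0.4746, -0.0721, 0.0703]
ee_rot: [-0.001, 0.844, 0.537, -0.0]
force: [-1.2, 1.6, 0.6]
opening: 0.0144
```

```bash
python3 -c "
from h import *
from cell import sensors,eyes
s=sensors.observe(); print(s['time'],s['tool_pos'],tray(s['tool_pos']),s['force'],s['joint_positions'])
C=np.array([-.0803,-.0703]);E=np.array([.045,.13]);u=(E-C)/np.linalg.norm(E-C);h=np.degrees(np.arctan2(-u[0],u[1]))
rows(s,[(*(C-u*.034),.014,h),(*(C),.014,h)])
cv2.imwrite('pics/w14.png',eyes.get_image('wrist')[:,:,::-1])
"
```

```text
19.85 [ 0.4746 -0.0721  0.0703] [-0.098  -0.0986] [-1.1767  1.6239  0.5549] [-0.6306  0.3227  0.7724  2.1686 -0.3263  0.766  -0.0821]
(np.float64(-0.09833160444271766), np.float64(-0.09912466376597245), 0.014, np.float64(-32.02851847604494)) [-0.1 -0.   0.1] [-0.6  0.  56.3] norm 56.0
(np.float64(-0.0803), np.float64(-0.0703), 0.014, np.float64(-32.02851847604494)) [-0.1 -0.   0.1] [33.4  0.1 56.3] norm 65.0
```

View pics/w14.png

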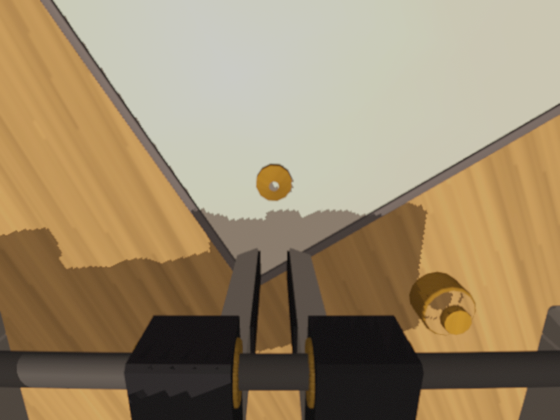

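Request:
send_rows(
  deltas=[
    [0,0,0,2,0,20,0.7],
    [0,0,0,2,0,40,0.7],
    [0,0,0,2,0,52,0.7],
    [0,0,0,2,0,56,0.7],
    [0,0,0,2,0,56,0.7],
    [0,0,0,9,0,56,0.7],
    [0,0,0,16,0,56,0.7],
    [0,0,0,23,0,56,0.7],
    [0,0,0,31,0,56,0.7],
    [0,0,0,39,0,56,0.7],
    [0,0,0,47,0,56,0.7],
    [0,0,0,55,0,56,0.7],
  ],
)

```text
time: 21.1
tool_pos: [0.4982, -0.0214, 0.0144]
ee_rot: [-0.001, 0.843, 0.537, -0.0]
force: [-1.3, -2.7, 0.9]
opening: 0.0143
```

```bash
python3 -c "
from h import *
from cell import sensors,eyes
s=sensors.observe(); print(s['time'],s['tool_pos'],tray(s['tool_pos']),s['force'])
C=np.array([-.0803,-.0703]);E=np.array([.045,.13]);u=(E-C)/np.linalg.norm(E-C);h=np.degrees(np.arctan2(-u[0],u[1]))
e=C+u*(.124+.0703)/u[1];print(e)
rows(s,[(*e,.014,h)])
cv2.imwrite('pics/w15.png',eyes.get_image('wrist')[:,:,::-1])
"
```

```text
21.1 [ 0.4982 -0.0214  0.0144] [-0.0684 -0.0511] [-1.3168 -2.7206  0.8803]
[0.0412 0.124 ]
(np.float64(0.04124663005491763), np.float64(0.124), 0.014, np.float64(-32.02851847604494)) [-0.1 -0.   0.1] [206.6   0.5   0.6] norm 207.0
```

View pics/w15.png

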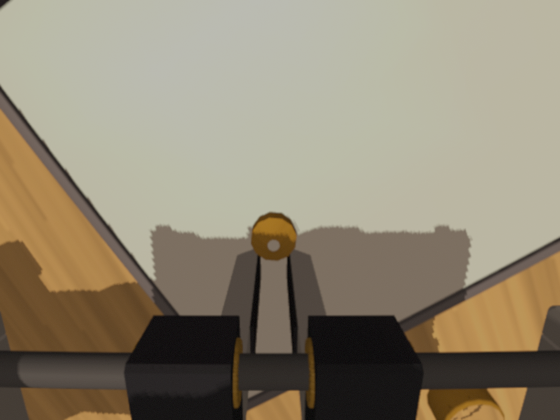

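Request:
send_rows(
  deltas=[
    [0,0,0,9,0,0,0.7],
    [0,0,0,18,0,0,0.7],
    [0,0,0,28,0,0,0.7],
    [0,0,0,38,0,0,0.7],
    [0,0,0,48,0,0,0.7],
    [0,0,0,58,0,0,0.7],
    [0,0,0,68,0,0,0.7],
    [0,0,0,78,0,0,0.7],
    [0,0,0,88,0,0,0.7],
    [0,0,0,98,0,0,0.7],
    [0,0,0,108,0,0,0.7],
    [0,0,0,118,0,0,0.7],
    [0,0,0,128,0,0,0.7],
    [0,0,0,138,0,0,0.7],
    [0,0,0,148,0,0,0.7],
  ],
)

```text
time: 22.65
tool_pos: [0.5615, 0.1148, 0.0145]
ee_rot: [-0.001, 0.843, 0.538, 0.0]
force: [-0.4, -0.0, 0.0]
opening: 0.014
```

```bash
python3 -c "
from h import *
from cell import sensors,eyes
s=sensors.observe(); print(s['time'],s['tool_pos'],tray(s['tool_pos']),s['force'])
rows(s,[(.04125,.124,.014,-32.03)])
cv2.imwrite('pics/w16.png',eyes.get_image('wrist')[:,:,::-1])
"
```

```text
22.65 [0.5615 0.1148 0.0145] [0.0108 0.0765] [-0.3632 -0.0334  0.0184]
(0.04125, 0.124, 0.014, -32.03) [-0.1 -0.1  0.2] [56.4  0.8  0.6] norm 56.0
```

View pics/w16.png

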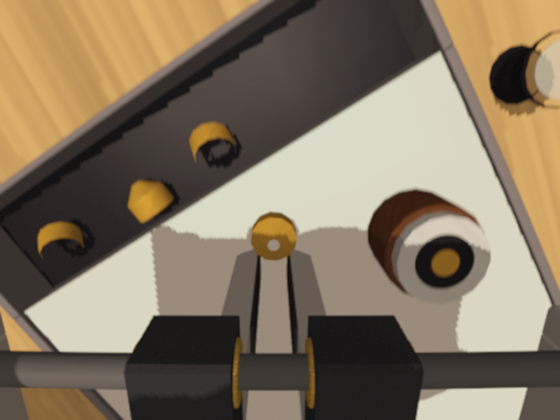

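Cone C at (273,236) is still cradled, the mill at (430,245) is clear to the right, and the trough ahead is empty. I finish the push, then retract.

Request:
send_rows(
  deltas=[
    [0,0,0,9,0,0,0.7],
    [0,0,0,18,0,0,0.7],
    [0,0,0,27,0,0,0.7],
    [0,0,0,36,0,0,0.7],
    [0,0,0,44,0,0,0.7],
    [0,0,0,51,0,0,0.7],
    [0,0,0,57,0,0,0.7],
    [0,0,0,58,0,0,0.7],
    [0,0,0,58,0,0,0.7],
    [0,0,0,54,0,-20,0.7],
    [0,0,0,45,0,-60,0.7],
    [0,0,0,20,0,-100,0.7],
    [0,0,0,-10,0,-130,0.7],
    [0,0,0,-30,0,-150,0.7],
  ],
)

```text
time: 24.1
tool_pos: [0.5492, 0.0867, 0.1664]
ee_rot: [-0.001, 0.843, 0.538, 0.001]
force: [0.2, 0.2, -1.2]
opening: 0.0142
```

```bash
python3 -c "
from h import *
from cell import sensors,eyes
s=sensors.observe(); print(s['time'],s['tool_pos'],tray(s['tool_pos']),s['force'])
cv2.imwrite('pics/w17.png',eyes.get_image('wrist')[:,:,::-1])
rows(s,[(-.1,-.32,.2,-32)])
"
```

```text
24.1 [0.5492 0.0867 0.1664] [-0.0048  0.0501] [ 0.192   0.1996 -1.2438]
(-0.1, -0.32, 0.2, -32) [-0.  -0.2  0.1] [-364.5  114.5  -34.8] norm 384.0
```

View pics/w17.png

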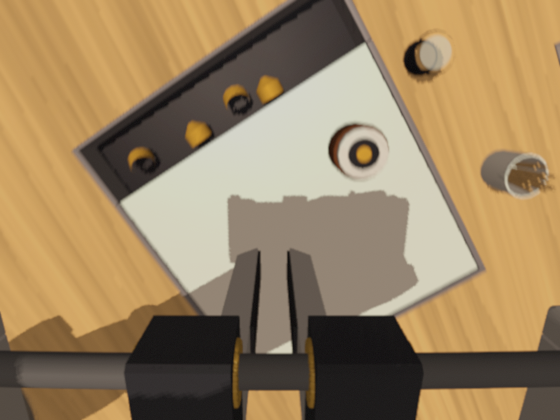

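Request:
send_rows(
  deltas=[
    [0,0,0,-35,11,-10,0.7],
    [0,0,0,-75,23,-20,0.7],
    [0,0,0,-115,36,-35,0.7],
    [0,0,0,-155,48,-35,0.7],
    [0,0,0,-195,61,-35,0.7],
    [0,0,0,-235,74,-35,0.7],
    [0,0,0,-275,86,-35,0.7],
    [0,0,0,-315,99,-35,0.7],
    [0,0,0,-345,108,-35,0.7],
    [0,0,0,-364,114,-35,0.7],
    [0,0,0,-364,114,-35,0.7],
    [0,0,0,-364,114,-35,0.7],
  ],
)

```text
time: 25.35
tool_pos: [0.4975, -0.2942, 0.2018]
ee_rot: [-0.001, 0.844, 0.536, 0.002]
force: [-0.3, 0.7, 0.0]
opening: 0.0144
```

```bash
python3 -c "
from h import *
from cell import sensors,eyes
s=sensors.observe(); print(s['time'],s['tool_pos'],s['force'])
for n in('top','side'): cv2.imwrite(f'pics/{n}9.png',eyes.get_image(n)[:,:,::-1])
im=cv2.imread('pics/side9.png');cv2.imwrite('pics/s9.png',cv2.resize(im[130:280,150:350],None,fx=4,fy=4,interpolation=cv2.INTER_CUBIC))
im=cv2.imread('pics/top9.png');cv2.imwrite('pics/t9.png',cv2.resize(im[110:365,100:400],None,fx=2.35,fy=2.35,interpolation=cv2.INTER_CUBIC))
"
```

```text
25.35 [ 0.4975 -0.2942  0.2018] [-0.282   0.7411  0.0178]
```

View pics/t9.png

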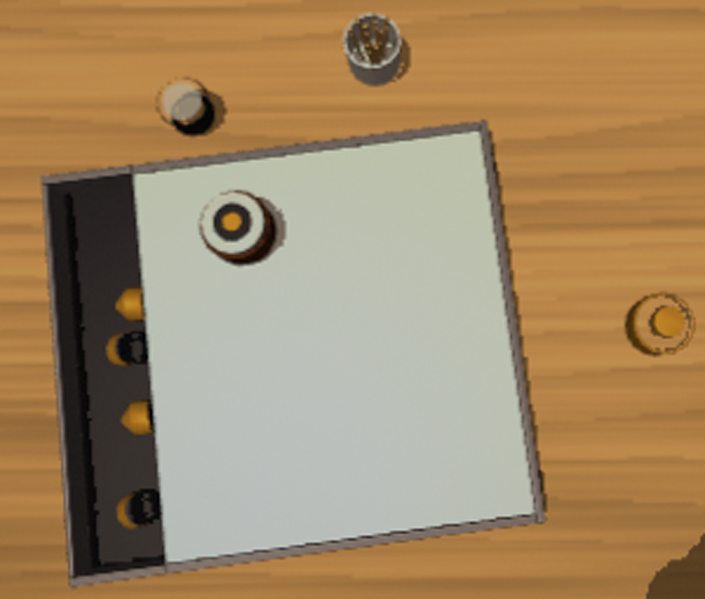

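View pics/s9.png

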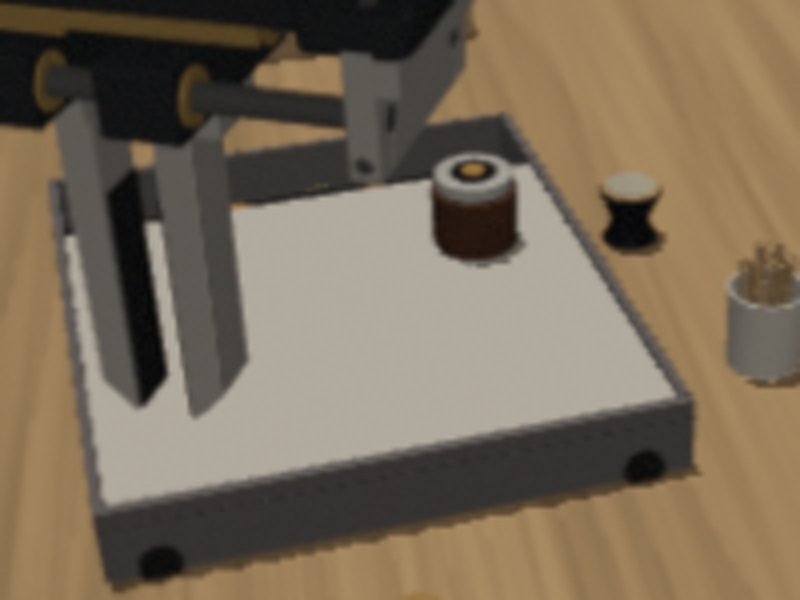

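```bash
python3 -c "
from h import *
a=cv2.imread('pics/top0.png',0);b=cv2.imread('pics/top9.png',0)
for n,(x,y) in dict(mill=(200,206),pot=(259,131),loupe=(179,154),weight=(381,248)).items():
  t=a[y-18:y+18,x-18:x+18];r=cv2.matchTemplate(b[y-28:y+28,x-28:x+28],t,cv2.TM_CCOEFF_NORMED);m=cv2.minMaxLoc(r);print(n,np.array(m[3])-10,round(m[1],3))
"
```

```text
mill [0 0] 1.0
pot [0 0] 1.0
loupe [0 0] 1.0
weight [0 0] 1.0
```

```bash
python3 -c "
from cell import workorder
print(workorder.sign_off())"
```

```text
the job is handed in; nothing more can be done
None
```

All four brass cones are in the trough, and I handed the job in at about 25 s on the robot's clock. I slid each cone across the deck between the nearly closed fingertips. Paths were chosen to stay clear of the mill and land each cone in a free part of the trough.

- **Failed first sweep:** the fingers passed over the first cone without touching it. The fingertips turned out to end about 26 mm short of the reported TCP. I found the true height by touching the tips lightly on the empty deck, at about 36 N on the wrist. The pushes after that worked.
- **Final check, cones:** the top and wrist pictures show the deck clear except for the mill, with four cones in the trough. In the last side picture the gripper and the deck edge hide most of the trough, so it shows only bits of them.
- **Final check, other objects:** matching the first and last top pictures shows no shift (0 pixels) of the mill, weight, pot or loupe. The arm was raised clear and touching nothing.
- **Small disagreement:** wrist-camera positions differed from the top camera's by up to about 8 mm. I relied on the top and side cameras for positions.

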